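# Rebuild the projector frame's foot with the right levelling disc

## Task

The old disc lying on the blue mat shows which size this foot takes: find the bright new levelling disc of the same diameter and lay it flat on the centre of the frame's grey foot plate. Then lay the black rubber disc centrally on it and stand the steel stacking stud upright in the middle of the rubber, so that the whole stack is centred. Leave the two other new discs, the old discs, the tools and the mug where they are.

Things in the scene. Friction and masses are not known exactly. Their poses are not given: they have to be found in the camera images.
- disc_small: new levelling disc, small: bright aluminium, 34 mm diameter, 14 mm thick, lying flat loose on the bench. Origin at the centre of its underside, z up.
- disc_medium: new levelling disc, medium: bright aluminium, 48 mm diameter, 14 mm thick, lying flat loose on the bench. Origin at the centre of its underside, z up.
- disc_large: new levelling disc, large: bright aluminium, 62 mm diameter, 14 mm thick, lying flat loose on the bench. Origin at the centre of its underside, z up.
- old_small: old worn levelling disc, small: dark steel, 34 mm diameter, 14 mm thick. One of the three old discs lies on the blue mat (the pattern), the other two in the orange scrap tray. Origin at the centre of its underside.
- old_medium: old worn levelling disc, medium: dark steel, 48 mm diameter, 14 mm thick. One of the three old discs lies on the blue mat (the pattern), the other two in the orange scrap tray. Origin at the centre of its underside.
- old_large: old worn levelling disc, large: dark steel, 62 mm diameter, 14 mm thick. One of the three old discs lies on the blue mat (the pattern), the other two in the orange scrap tray. Origin at the centre of its underside.
- mat: blue square mat, 80 x 80 x 5 mm, fixed on the bench, with the one old disc on it that serves as the pattern. Origin at the centre of its underside.
- scrap: orange open scrap tray, 110 x 200 mm, 28 mm high, fixed, holding the two other old discs. Origin at the centre of its underside.
- frame: corner of a projector's rigging frame, fixed on the bench: a grey square foot plate, 110 x 110 mm, its top 40 mm above the bench, with a white cross on its centre; two black tubes (32 mm diameter, tops 32 mm above the bench) run out from under it, 265 mm along the frame's +x and 180 mm along its +y. Origin on the bench below the plate's centre.
- seat (a point): centre of the foot plate's top face (the middle of the white cross), 40 mm above the bench, z up.
- pad: black rubber disc, 32 mm diameter, 10 mm thick, lying flat on the bench. Origin at the centre of its underside.
- stud: polished steel stacking stud, 50 mm tall, standing upright: round foot 30 mm diameter and 8 mm thick, tapering neck 18 to 14 mm, cylindrical head 24 mm diameter from 28 to 50 mm height (grip it by the head). Origin at the centre of its underside, z up.
- driver_red: screwdriver with red handle lying on the bench; leave alone.
- driver_yellow: screwdriver with yellow handle lying on the bench; leave alone.
- mug: white mug, 80 mm diameter, 95 mm tall; leave alone.

How it is judged:
On the way, in this order (a step that is already met when the one before it is completed fails the run):
1. the new disc that matches the pattern on the mat lies centred on the foot plate, let go (((horizontal distance between old_small and mat below 0.04 m and horizontal distance between disc_small and seat below 0.01 m and z of disc_small in the frame of seat between -0.003 and 0.003 m and angle between disc_small's own z axis and vertical below 0.06 rad and contact force between disc_small and the fingers below 0.05 N and linear speed of disc_small below 0.02 m/s) or (horizontal distance between old_medium and mat below 0.04 m and horizontal distance between disc_medium and seat below 0.01 m and z of disc_medium in the frame of seat between -0.003 and 0.003 m and angle between disc_medium's own z axis and vertical below 0.06 rad and contact force between disc_medium and the fingers below 0.05 N and linear speed of disc_medium below 0.02 m/s) or (horizontal distance between old_large and mat below 0.04 m and horizontal distance between disc_large and seat below 0.01 m and z of disc_large in the frame of seat between -0.003 and 0.003 m and angle between disc_large's own z axis and vertical below 0.06 rad and contact force between disc_large and the fingers below 0.05 N and linear speed of disc_large below 0.02 m/s))), for 0.2 s.
2. the rubber disc lies centred on that disc, let go (((horizontal distance between old_small and mat below 0.04 m and horizontal distance between disc_small and seat below 0.01 m and z of disc_small in the frame of seat between -0.003 and 0.003 m and angle between disc_small's own z axis and vertical below 0.06 rad and horizontal distance between pad and disc_small below 0.008 m and z of pad in the frame of disc_small between 0.011 and 0.017 m and angle between pad's own z axis and vertical below 0.08 rad and contact force between pad and the fingers below 0.05 N and linear speed of pad below 0.02 m/s) or (horizontal distance between old_medium and mat below 0.04 m and horizontal distance between disc_medium and seat below 0.01 m and z of disc_medium in the frame of seat between -0.003 and 0.003 m and angle between disc_medium's own z axis and vertical below 0.06 rad and horizontal distance between pad and disc_medium below 0.008 m and z of pad in the frame of disc_medium between 0.011 and 0.017 m and angle between pad's own z axis and vertical below 0.08 rad and contact force between pad and the fingers below 0.05 N and linear speed of pad below 0.02 m/s) or (horizontal distance between old_large and mat below 0.04 m and horizontal distance between disc_large and seat below 0.01 m and z of disc_large in the frame of seat between -0.003 and 0.003 m and angle between disc_large's own z axis and vertical below 0.06 rad and horizontal distance between pad and disc_large below 0.008 m and z of pad in the frame of disc_large between 0.011 and 0.017 m and angle between pad's own z axis and vertical below 0.08 rad and contact force between pad and the fingers below 0.05 N and linear speed of pad below 0.02 m/s))), for 0.2 s.
3. the stud stands upright in the middle of the rubber, let go (((horizontal distance between old_small and mat below 0.04 m and horizontal distance between disc_small and seat below 0.01 m and z of disc_small in the frame of seat between -0.003 and 0.003 m and angle between disc_small's own z axis and vertical below 0.06 rad and horizontal distance between pad and disc_small below 0.008 m and z of pad in the frame of disc_small between 0.011 and 0.017 m and angle between each of pad, stud's own z axis and vertical below 0.08 rad and horizontal distance between stud and pad below 0.008 m and z of stud in the frame of pad between 0.007 and 0.013 m and contact force between stud and the fingers below 0.05 N and linear speed of stud below 0.02 m/s) or (horizontal distance between old_medium and mat below 0.04 m and horizontal distance between disc_medium and seat below 0.01 m and z of disc_medium in the frame of seat between -0.003 and 0.003 m and angle between disc_medium's own z axis and vertical below 0.06 rad and horizontal distance between pad and disc_medium below 0.008 m and z of pad in the frame of disc_medium between 0.011 and 0.017 m and angle between each of pad, stud's own z axis and vertical below 0.08 rad and horizontal distance between stud and pad below 0.008 m and z of stud in the frame of pad between 0.007 and 0.013 m and contact force between stud and the fingers below 0.05 N and linear speed of stud below 0.02 m/s) or (horizontal distance between old_large and mat below 0.04 m and horizontal distance between disc_large and seat below 0.01 m and z of disc_large in the frame of seat between -0.003 and 0.003 m and angle between disc_large's own z axis and vertical below 0.06 rad and horizontal distance between pad and disc_large below 0.008 m and z of pad in the frame of disc_large between 0.011 and 0.017 m and angle between each of pad, stud's own z axis and vertical below 0.08 rad and horizontal distance between stud and pad below 0.008 m and z of stud in the frame of pad between 0.007 and 0.013 m and contact force between stud and the fingers below 0.05 N and linear speed of stud below 0.02 m/s))), for 0.2 s.
At the end, for the whole second after the job is handed in: The new disc that matches the old one on the mat lies flat on the plate within 10 mm of its centre, the rubber within 8 mm of the disc's axis, the stud upright within 8 mm of the rubber's axis, all released and at rest; the two other new discs are within 30 mm of their starts (((horizontal distance between old_small and mat below 0.04 m and horizontal distance between disc_small and seat below 0.01 m and z of disc_small in the frame of seat between -0.003 and 0.003 m and angle between disc_small's own z axis and vertical below 0.06 rad and horizontal distance between pad and disc_small below 0.008 m and z of pad in the frame of disc_small between 0.011 and 0.017 m and angle between each of pad, stud's own z axis and vertical below 0.08 rad and horizontal distance between stud and pad below 0.008 m and z of stud in the frame of pad between 0.007 and 0.013 m and contact force between each of disc_small, pad, stud and the fingers below 0.05 N and linear speed of each of disc_small, pad, stud below 0.02 m/s and distance of each of disc_medium, disc_large from where it was at the start of the episode below 0.03 m) or (horizontal distance between old_medium and mat below 0.04 m and horizontal distance between disc_medium and seat below 0.01 m and z of disc_medium in the frame of seat between -0.003 and 0.003 m and angle between disc_medium's own z axis and vertical below 0.06 rad and horizontal distance between pad and disc_medium below 0.008 m and z of pad in the frame of disc_medium between 0.011 and 0.017 m and angle between each of pad, stud's own z axis and vertical below 0.08 rad and horizontal distance between stud and pad below 0.008 m and z of stud in the frame of pad between 0.007 and 0.013 m and contact force between each of disc_medium, pad, stud and the fingers below 0.05 N and linear speed of each of disc_medium, pad, stud below 0.02 m/s and distance of each of disc_small, disc_large from where it was at the start of the episode below 0.03 m) or (horizontal distance between old_large and mat below 0.04 m and horizontal distance between disc_large and seat below 0.01 m and z of disc_large in the frame of seat between -0.003 and 0.003 m and angle between disc_large's own z axis and vertical below 0.06 rad and horizontal distance between pad and disc_large below 0.008 m and z of pad in the frame of disc_large between 0.011 and 0.017 m and angle between each of pad, stud's own z axis and vertical below 0.08 rad and horizontal distance between stud and pad below 0.008 m and z of stud in the frame of pad between 0.007 and 0.013 m and contact force between each of disc_large, pad, stud and the fingers below 0.05 N and linear speed of each of disc_large, pad, stud below 0.02 m/s and distance of each of disc_small, disc_medium from where it was at the start of the episode below 0.03 m))); the robot touches nothing.
It fails at once if an old disc or a bystander (screwdrivers, mug) is moved more than 30 mm (distance of any of old_small, old_medium, old_large, driver_red, driver_yellow, mug from where it was at the start of the episode above 0.03 m).
It also fails if it takes over 67 s, if anything falls off the work surface, if the arm or the gripper's body presses on something with over 40 N, if the wrist force passes 120 N, or if a joint passes its speed limit or range.

## Robot

A 6-joint arm with a two-finger parallel gripper is mounted at the origin on the work surface. World frame = base frame: x ahead of the robot, y to its left, z up, the work surface at z = 0. Lengths are in m, angles in rad, forces in N, time in s.
With the tool pointing down it reaches from about 0.3 to 0.775 m from the base axis. Payload 14.6 kg.
Tool frame: the origin (TCP) lies midway between the tips of the shut fingers; the grasp point (between the pads) lies 19 mm behind it (ctrl.tcp_to_grasp is the z of the grasp point in the tool frame, in m); z points along the fingers, y is the line along which they close (so a half turn about z gives the same grasp; the last joint's range is limited). The gripper opens to 94 mm and grips with 3 to 60 N. Pads are 16 mm wide; open, the fingers measure 119 mm over their backs; the gripper's body (75 mm by 177 mm) begins 78 mm behind the grasp point.
Start: joints at [1.089, 0.3, 1.521, -0, 1.321, -0.067], TCP at [0.222, 0.503, 0.205] pointing down, gripper open.
Joint ranges: [-3.03, 3.03], [-0.79, 2.21], [0.23, 2.52], [-1.04, 4.18], [0, 3.07], [-2.55, 2.55]. Speed limits (rad/s): [2.22, 2.22, 2.57, 3.14, 3.14, 3.14].

## Interface

Orientations are given as [roll, pitch, yaw] about the fixed x, y, z axes, in that order (R = Rz(yaw) Ry(pitch) Rx(roll)).
In Python, from station import monitor, camera, ctrl gives the robot as it stands.
- The arm moves only by the tool apply_moves, never from a script. Its argument "plan" is one flat list of numbers, 4 for each row, row after row: the shift along the tool's x, y, z in mm, then the turn about the tool's z in rad. In form: [dx, dy, dz, spin, dx, dy, dz, spin, ...]. A call has 1 to 20 rows; each row shifts and turns the commanded pose from where the row before left it, along the tool's axes as they then stand; what a row does not reach is not made up. A row lasts 1/10 s, in which the tool goes at most 50 mm and 8.59 degrees, less where a joint would pass 70% of its speed; a pose out of reach is approached as far as the arm can. A call is refused whole if a number of a shift passes 50 or a number of a turn 0.15, either way. A call with a gripper value outside its range is refused whole. "hand" is the gripper command: -1 is shut, 1 is fully open, values between are in proportion, set as the call begins (left out, the last holds). The fingers move at their own pace and stop on an object; "squeeze" is the grip in N (left out, the last holds). Time passes only in rows, so rows that do not move let the fingers close. It gives the time, the measured TCP pose, the force, the opening and the grip force at its end, in the units of the state.
- monitor.get_obs(): the state, without advancing time (a new reading comes with each control period).
- camera(name): name is "scene" or "top" or "wrist"; returns a dict with "image" (480x640x3 uint8, red, green, blue), "range_z" (480x640 float32, m along the optical axis (not along the pixel's ray), 0 where there is no reading), "mtx" (3x3 intrinsics, pixels), "rvec" (rotation vector, rad) and "tvec" (3), from world to camera coordinates, as OpenCV has them. Camera axes: x right, y down, z forward; pixel columns grow to the right and rows downward; lengths in m; the calibration is good to about 2 mm. A picture is of the moment at which its call begins.
- ctrl.hand_in(): hands the job in; it is judged then, once.
The state is a dict: "time_s": time; "qpos": joint angles; "joint_vel": joint speeds; "tau": joint torques, N m; "ee_pos": TCP position; "eef_rot": TCP orientation; "force": force on the tool from outside, world axes, zero at the start; "moment": the same for the moment, N m; "grip_width": finger opening in m; "grip_force": force on a finger pad.
Only numpy, scipy, OpenCV 4.12 (cv2) and the standard library are available. Lean on these libraries where they do the work, as an engineer would, in place of code of your own. Each camera call takes 0.05 s, during which the arm holds its last target. There are 200 camera calls.

## Working session

There is one attempt and no reset: what is moved stays moved. The work goes in short steps, Python scripts to look and compute and a tool call to move; the robot and the scene stay as the last step left them, time stands still between calls to the robot, and variables do not carry over. Pictures are saved under pics/ and viewed, at most 10 in all, crops included, and the job is handed in when it is done.

Besides the shell and the picture viewer there is one more tool, called after "Emit:" as name(argument=value, ...) on one line, values as JSON. apply_moves: Moves the arm, as the interface text tells. Its arguments: {"type":"object","properties":{"plan":{"type":"array","items":{"type":"number"}},"hand":{"type":"number"},"squeeze":{"type":"number"}},"required":["plan"]}

```bash
mkdir -p pics
cat > h.py <<'E'
import numpy as np, cv2
from station import monitor, camera, ctrl
def pts(c):
    """world xyz for each pixel from range image"""
    R=cv2.Rodrigues(np.array(c["rvec"],float))[0]; t=np.array(c["tvec"],float).ravel(); K=np.array(c["mtx"])
    v,u=np.mgrid[:480,:640]; z=c["range_z"]
    p=np.stack([(u-K[0,2])/K[0,0]*z,(v-K[1,2])/K[1,1]*z,z],-1)
    return (p-t)@R
def ray(c,u,v,h):
    R=cv2.Rodrigues(np.array(c["rvec"],float))[0]; t=np.array(c["tvec"],float).ravel(); K=np.array(c["mtx"])
    d=R.T@np.linalg.inv(K)@np.array([u,v,1.]); o=-R.T@t
    return o+d*(h-o[2])/d[2]
def save(c,n): cv2.imwrite("pics/"+n,cv2.cvtColor(c["image"],cv2.COLOR_RGB2BGR))
E
python3 - <<'E'
from h import *
for n in("top","scene"):
    c=camera(n); save(c,n+".png"); R=cv2.Rodrigues(np.array(c["rvec"],float))[0]; print(n,-R.T@np.array(c["tvec"]).ravel(),R[2])
o=monitor.get_obs(); print(o["ee_pos"],o["eef_rot"],o["time_s"],ctrl.tcp_to_grasp)
E
```

```text
top [0.43234211 0.02056094 1.19168347] [ 0.10049249 -0.02664422 -0.99458099]
scene [1.19350245 0.62858513 1.25713426] [-0.43349666 -0.40781481 -0.80359674]
[0.22152253 0.50314276 0.20495344] [-3.14055437e+00 -8.29705654e-05  2.72682640e+00] 0.1 -0.0188
```

View pics/top.png

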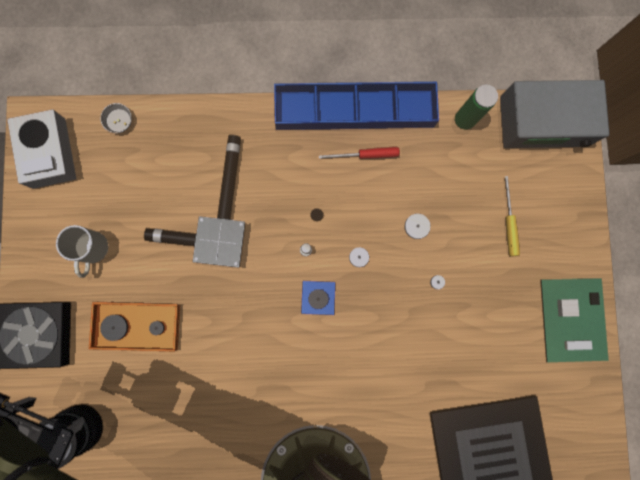

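View pics/scene.png

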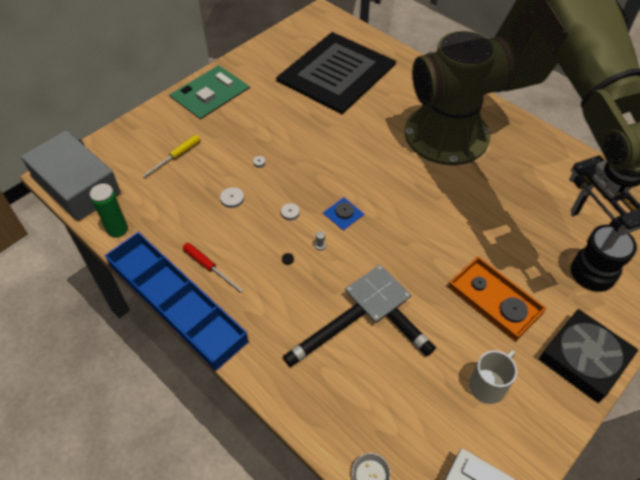

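The top view shows the pattern disc at (318,299). The new discs are at (360,257), (418,226) and (438,282), the pad at (317,215), the stud at (306,249) and the plate at (219,242). The scrap tray holds a large and a small old disc, so the pattern looks medium; I'll measure it to confirm.

```bash
cat > m.py <<'E'
from h import *
c=camera("top"); P=pts(c); im=c["image"].astype(int); hsv=cv2.cvtColor(c["image"],cv2.COLOR_RGB2HSV).astype(int)
def blob(n,u,v,mask,h,r=30):
    m=np.zeros((480,640),np.uint8); m[v-r:v+r,u-r:u+r]=mask[v-r:v+r,u-r:u+r]
    k,l,s,ct=cv2.connectedComponentsWithStats(m)
    i=min(range(1,k),key=lambda i:np.hypot(*(ct[i]-[u,v]))-0.05*s[i,4]); 
    q=ray(c,*ct[i],h); s1=np.linalg.norm(ray(c,ct[i][0]+1,ct[i][1],h)-q)
    print(n,ct[i].round(1),q.round(4),"eqdiam mm",round(2e3*np.sqrt(s[i,4]/np.pi)*s1,1), "medz",round(float(np.median(P[l==i][:,2])),4))
    return l==i
sat,val=hsv[...,1],hsv[...,2]
g=((sat<60)&(val>120)).astype(np.uint8)
dk=((val<110)&(sat<90)).astype(np.uint8)
for n,u,v in(("A",360,257),("B",418,226),("C",438,282)): blob(n,u,v,g,.014,22)
blob("pattern",318,299,((sat<110)&(val<130)).astype(np.uint8),.019,14)
blob("pad",317,215,(val<70).astype(np.uint8),.01,14)
z=P[...,2]
blob("stud z",306,249,((z>.03)&(z<.07)).astype(np.uint8),.05,16)
pm=blob("plate",219,242,((z>.036)&(z<.045)).astype(np.uint8),.04,32)
print(cv2.minAreaRect(np.argwhere(pm)[:,::-1].astype(np.float32)))
w=np.argwhere(pm&(val>190)); print("white",len(w))
E
python3 m.py
python3 - <<'E'
import cv2
i=cv2.imread("pics/top.png")[180:330,180:460]; cv2.imwrite("pics/crop.png",cv2.resize(i,None,fx=2.8,fy=2.8,interpolation=cv2.INTER_CUBIC))
E
```

```text
A [358.8 256.8] [ 0.5245 -0.1178  0.014 ] eqdiam mm 48.9 medz 0.0138
B [417.2 225.9] [ 0.5971 -0.2639  0.014 ] eqdiam mm 62.8 medz 0.0135
C [437.5 281.8] [ 0.4594 -0.3071  0.014 ] eqdiam mm 34.7 medz 0.0135
pattern [318.3 298.6] [ 0.4261 -0.017   0.019 ] eqdiam mm 49.2 medz 0.0184
pad [316.5 214.6] [ 0.6309 -0.0179  0.01  ] eqdiam mm 25.8 medz 0.0094
stud z [305.5 247.9] [0.5454 0.0111 0.05  ] eqdiam mm 24.3 medz 0.049
plate [218.5 241.1] [0.567  0.2163 0.04  ] eqdiam mm 119.8 medz 0.0397
((218.33848571777344, 241.29234313964844), (46.885128021240234, 46.63705825805664), 7.125016689300537)
white 0
```

View pics/crop.png

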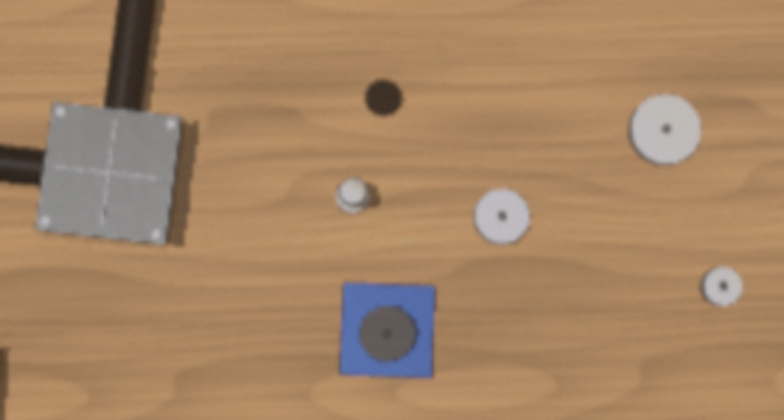

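The pattern measures 49 mm, so it's medium, and the matching new disc is A at (0.525, -0.118). I'll hover over it first.

```bash
cat >> h.py <<'E'
def go(x,y,z):
    from scipy.spatial.transform import Rotation as Ro
    o=monitor.get_obs(); R=Ro.from_euler("xyz",o["eef_rot"]).as_matrix()
    print("t",o["time_s"],"ee",np.round(o["ee_pos"],4),"rot",np.round(o["eef_rot"],4),"tool delta mm",np.round(R.T@(np.array([x,y,z])-o["ee_pos"])*1e3,1))
E
python3 -c "
from h import *
go(.5245,-.1178,.15)"
```

```text
t 0.15 ee [0.2216 0.5032 0.2051] rot [-3.1408 -0.      2.7268] tool delta mm [-527.5 -446.2   55.4]
```

Emit:
apply_moves(plan=[-29.3,-24.8,3.1,0,-29.3,-24.8,3.1,0,-29.3,-24.8,3.1,0,-29.3,-24.8,3.1,0,-29.3,-24.8,3.1,0,-29.3,-24.8,3.1,0,-29.3,-24.8,3.1,0,-29.3,-24.8,3.1,0,-29.3,-24.8,3.1,0,-29.3,-24.8,3.1,0,-29.3,-24.8,3.1,0,-29.3,-24.8,3.1,0,-29.3,-24.8,3.1,0,-29.3,-24.8,3.1,0,-29.3,-24.8,3.1,0,-29.3,-24.8,3.1,0,-29.3,-24.8,3.1,0,-29.4,-24.6,2.7,0,0,0,0,0,0,0,0,0], hand=1, squeeze=20)

```text
time_s: 2.15
ee_pos: [0.5243, -0.1178, 0.1495]
eef_rot: [-3.142, -0.001, 2.726]
force: [0.3, 0.1, 0.9]
grip_width: 0.0942
grip_force: 0.0
```

```bash
python3 -c "
from h import *
go(.5245,-.1178,.003)
c=camera('wrist'); save(c,'w1.png')
h=cv2.cvtColor(c['image'],cv2.COLOR_RGB2HSV).astype(int); P=pts(c)
m=((P[...,2]>.009)&(P[...,2]<.02)&(c['range_z']>0)).astype(np.uint8)
k,l,s,ct=cv2.connectedComponentsWithStats(m)
for i in range(1,k):
    if s[i,4]>300: print(s[i],ct[i],ray(c,*ct[i],.014), np.median(P[l==i],0))
"
```

```text
t 2.15 ee [ 0.5243 -0.1178  0.1495] rot [-3.1415e+00 -1.2000e-03  2.7256e+00] tool delta mm [-4.000e-01  1.000e-01  1.465e+02]
[ 359   34   61   67 2798] [389.07827019  66.84953538] [ 0.42478712 -0.01494478  0.014     ] [ 0.42552948 -0.01614237  0.01893041]
[ 295  201   53   53 2180] [321.48990826 226.60137615] [ 0.52312121 -0.11757153  0.014     ] [ 0.52305213 -0.1175443   0.01406721]
[  82  227   41   37 1135] [102.08634361 245.03788546] [ 0.45872418 -0.30584025  0.014     ] [ 0.45873696 -0.30587937  0.01388794]
[449 270  33  32 656] [466.71341463 284.45884146] [ 0.62806105 -0.01623439  0.014     ] [ 0.62972343 -0.01553898  0.01022448]
[204 323  44  29 838] [226.08591885 340.33890215] [ 0.58912039 -0.24766794  0.014     ] [ 0.58939971 -0.24642945  0.01399448]
[430 417  53  20 320] [459.028125 427.778125] [ 0.77649318 -0.07320003  0.014     ] [ 0.77554184 -0.07297892  0.01501713]
```

View pics/w1.png

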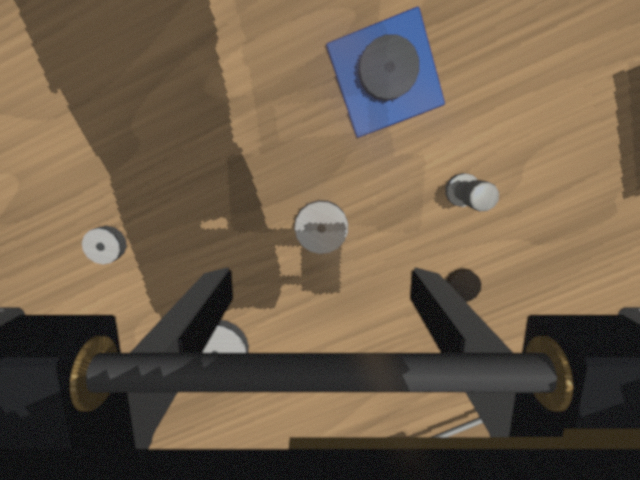

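The wrist view has the matching disc at (321,228), centred between the fingers. I'll descend and grip.

Emit:
apply_moves(plan=[0.5,0,40,0,0,0,40,0,0,0,35,0,0,0,20,0,0,0,11,0,0,0,0,0,0,0,0,0])

```text
time_s: 2.9
ee_pos: [0.5247, -0.1171, 0.0052]
eef_rot: [3.141, 0.001, 2.727]
force: [0.4, -0.2, -0.4]
grip_width: 0.094
grip_force: 0.0
```

Emit:
apply_moves(plan=[0,0,0,0,0,0,0,0,0,0,0,0,0,0,0,0,0,0,0,0,0,0,0,0,0,0,0,0,0,0,0,0], hand=-1, squeeze=20)

```text
time_s: 3.7
ee_pos: [0.5241, -0.1174, 0.0041]
eef_rot: [-3.142, -0.0, 2.727]
force: [-0.9, -0.0, 0.8]
grip_width: 0.0473
grip_force: 20.0
```

```bash
python3 -c "
from h import *
go(.567,.2163,.09)"
```

```text
t 3.7 ee [ 0.5241 -0.1174  0.0041] rot [-3.1416 -0.      2.7268] tool delta mm [ 95.3 322.7 -85.9]
```

Emit:
apply_moves(plan=[0,0,-20,0,0,0,-40,0,0,0,-45,0,0,0,-15,0,9.5,32.3,0,0,9.5,32.3,0,0,9.5,32.3,0,0,9.5,32.3,0,0,9.5,32.3,0,0,9.5,32.3,0,0,9.5,32.3,0,0,9.5,32.3,0,0,9.5,32.3,0,0,9.5,32.3,0,0,0,0,0,0,0,0,0,0])

```text
time_s: 5.3
ee_pos: [0.5671, 0.2168, 0.1236]
eef_rot: [-3.141, -0.001, 2.728]
force: [0.9, 0.0, -0.5]
grip_width: 0.0477
grip_force: 20.0
```

```bash
python3 -c "
from h import *
go(.567,.2163,.045)
c=camera('wrist'); save(c,'w2.png'); P=pts(c)
z=P[...,2]; m=((abs(z-.04)<.004)&(c['range_z']>0))
p=P[m]; p=p[np.hypot(p[:,0]-.567,p[:,1]-.2163)<.09]; print(len(p),p[:,:2].min(0),p[:,:2].max(0)); print(cv2.minAreaRect((p[:,:2]*1e3).astype(np.float32)))
c=camera('top'); P=pts(c); z=P[...,2]; p=P[(abs(z-.04)<.003)]; p=p[np.hypot(p[:,0]-.567,p[:,1]-.2163)<.09]; print(cv2.minAreaRect((p[:,:2]*1e3).astype(np.float32)))
"
```

```text
t 5.3 ee [0.5671 0.2168 0.1236] rot [-3.141e+00 -5.000e-04  2.728e+00] tool delta mm [-0.2 -0.4 78.6]
13723 [0.50450888 0.15583701] [0.62778568 0.27874284]
((565.9459838867188, 216.989501953125), (110.59095764160156, 109.87217712402344), 82.21092987060547)
((575.70703125, 171.4051055908203), (134.15377807617188, 47.25012969970703), 12.526717185974121)
```

View pics/w2.png

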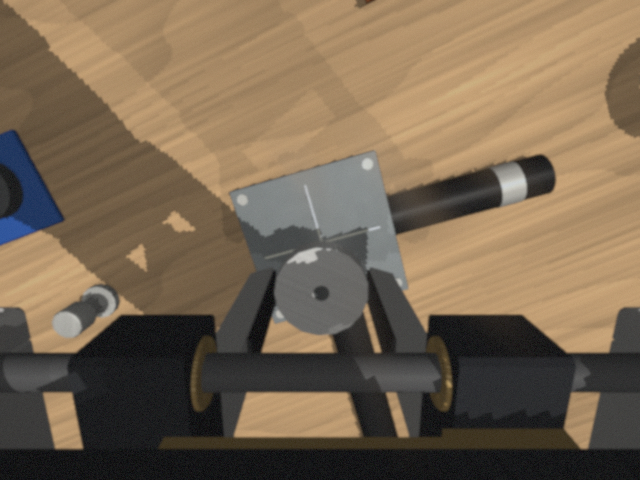

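The disc is held with its hole at (321,293), and the plate's cross shows at about (322,240). I'll work out the offset between the two from this view.

```bash
python3 -c "
from h import *
c=camera('wrist')
print(ray(c,321,293,.1335), ray(c,322,239.5,.04))
go(.5665,.2168,.0445)"
```

```text
[0.56756653 0.21478396 0.1335    ] [0.5648175  0.21682326 0.04      ]
t 5.45 ee [0.5674 0.2156 0.124 ] rot [-3.1414e+00 -1.0000e-04  2.7258e+00] tool delta mm [ 1.3  0.8 79.5]
```

Emit:
apply_moves(plan=[1.8,0.5,30,0,0,0,30,0,0,0,12,0,0,0,5,0,0,0,2.5,0,0,0,0,0,0,0,0,0])

```text
time_s: 6.15
ee_pos: [0.5665, 0.2178, 0.0457]
eef_rot: [3.14, 0.001, 2.727]
force: [0.5, 0.2, -0.4]
grip_width: 0.0469
grip_force: 20.0
```

Emit:
apply_moves(plan=[0,0,0,0,0,0,0,0,0,0,0,0,0,0,0,0,0,0,0,0,0,0,0,0], hand=0.6)

```text
time_s: 6.75
ee_pos: [0.5659, 0.2177, 0.0445]
eef_rot: [-3.142, -0.0, 2.727]
force: [0.7, -0.3, 1.0]
grip_width: 0.0752
grip_force: 0.0
```

Emit:
apply_moves(plan=[0,0,-20,0,0,0,-40,0,0,0,-45,0,0,0,0,0,0,0,0,0])

```text
time_s: 7.25
ee_pos: [0.5661, 0.2178, 0.1501]
eef_rot: [3.141, 0.001, 2.727]
force: [-0.8, -1.5, -1.0]
grip_width: 0.0752
grip_force: 0.0
```

```bash
cat > chk.py <<'E'
from h import *
c=camera('wrist'); save(c,'w3.png'); P=pts(c); z=P[...,2]; ok=c['range_z']>0
near=np.hypot(P[...,0]-.566,P[...,1]-.217)<.09
p=P[(abs(z-.04)<.004)&ok&near]; print("plate",cv2.minAreaRect((p[:,:2]*1e3).astype(np.float32)))
for h in (.054,.064,.114):
    q=P[(abs(z-h)<.004)&ok&near]
    if len(q)>50: print(h,len(q),cv2.minEnclosingCircle((q[:,:2]*1e3).astype(np.float32)),q.mean(0).round(4))
E
python3 chk.py; python3 -c "
from h import *
go(.6305,-.017,.15)"
```

```text
plate ((566.1488037109375, 217.2067413330078), (110.06979370117188, 110.50077056884766), 82.36347961425781)
0.054 2778 ((566.1763305664062, 217.5498504638672), 23.9088134765625) [0.5656 0.2179 0.0541]
t 7.3 ee [0.5656 0.2176 0.1488] rot [-3.1410e+00 -6.0000e-04  2.7268e+00] tool delta mm [-153.9 -188.5   -1.2]
```

View pics/w3.png

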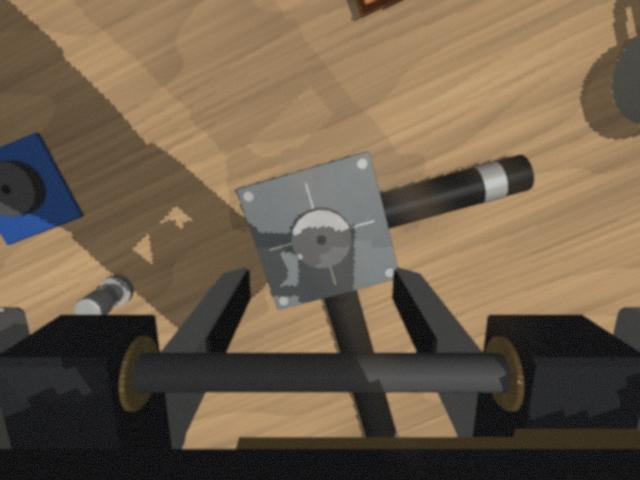

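The disc is centred on the cross at (321,238), within 1 mm of the plate's centre. Next is the rubber pad.

Emit:
apply_moves(plan=[-15.4,-18.8,0,0,-15.4,-18.8,0,0,-15.4,-18.8,0,0,-15.4,-18.8,0,0,-15.4,-18.8,0,0,-15.4,-18.8,0,0,-15.4,-18.8,0,0,-15.4,-18.8,0,0,-15.4,-18.8,0,0,-15.4,-18.8,0,0,0,0,0,0,0,0,0,0])

```text
time_s: 8.5
ee_pos: [0.6305, -0.0164, 0.1479]
eef_rot: [-3.141, -0.002, 2.726]
force: [0.7, 0.7, 0.6]
grip_width: 0.0751
grip_force: 0.0
```

```bash
python3 -c "
from h import *
c=camera('wrist'); P=pts(c); z=P[...,2]
near=np.hypot(P[...,0]-.6305,P[...,1]+.017)<.04
q=P[near&(z>.006)&(z<.015)&(c['range_z']>0)]; print(len(q),q.mean(0),cv2.minEnclosingCircle((q[:,:2]*1e3).astype(np.float32)))
go(*((q.mean(0)[:2])),.003)"
```

```text
947 [ 0.6310023  -0.01715316  0.01001608] ((631.4911499023438, -17.35826873779297), 15.975525856018066)
t 8.55 ee [ 0.6306 -0.0159  0.1483] rot [-3.1411e+00 -1.9000e-03  2.7268e+00] tool delta mm [ -1.2  -0.9 145.3]
```

Emit:
apply_moves(plan=[-1,-0.9,40,0,0,0,40,0,0,0,35,0,0,0,20,0,0,0,10,0,0,0,0,0,0,0,0,0])

```text
time_s: 9.25
ee_pos: [0.6322, -0.0173, 0.0056]
eef_rot: [3.141, 0.001, 2.727]
force: [-0.3, 0.4, 0.3]
grip_width: 0.0755
grip_force: 0.0
```

Emit:
apply_moves(plan=[0,0,0,0,0,0,0,0,0,0,0,0,0,0,0,0,0,0,0,0,0,0,0,0,0,0,0,0,0,0,0,0], hand=-1, squeeze=10)

```text
time_s: 10.05
ee_pos: [0.6317, -0.0177, 0.0046]
eef_rot: [-3.142, 0.0, 2.727]
force: [-0.7, -0.7, 0.7]
grip_width: 0.0313
grip_force: 10.0
```

```bash
python3 -c "
from h import *
go(.566,.2176,.124)"
```

```text
t 10.05 ee [ 0.6317 -0.0177  0.0046] rot [-3.1416  0.      2.7268] tool delta mm [ 154.9  188.9 -119.4]
```

Emit:
apply_moves(plan=[0,0,-20,0,0,0,-40,0,0,0,-45,0,0,0,-15,0,15.5,18.9,0,0,15.5,18.9,0,0,15.5,18.9,0,0,15.5,18.9,0,0,15.5,18.9,0,0,15.5,18.9,0,0,15.5,18.9,0,0,15.5,18.9,0,0,15.5,18.9,0,0,15.4,18.8,0,0,0,0,0,0,0,0,0,0])

```text
time_s: 11.65
ee_pos: [0.5658, 0.2176, 0.124]
eef_rot: [-3.141, -0.0, 2.728]
force: [0.1, -0.3, -0.0]
grip_width: 0.0313
grip_force: 10.0
```

```bash
python3 -c "
from h import *
c=camera('wrist'); P=pts(c); z=P[...,2]; o=monitor.get_obs()
near=np.hypot(P[...,0]-.566,P[...,1]-.217)<.017
q=P[near&(abs(z-o['ee_pos'][2]-.0054)<.004)&(c['range_z']>0)]; print(len(q),q.mean(0) if len(q) else 0)
go(.5662,.2176,.0591)"
```

```text
2859 [0.56461861 0.21763935 0.12949816]
t 11.7 ee [0.5661 0.2171 0.1242] rot [-3.1411e+00 -3.0000e-04  2.7267e+00] tool delta mm [ 0.   0.5 65.1]
```

Emit:
apply_moves(plan=[-0.5,0.2,30,0,0,0,20,0,0,0,8,0,0,0,5,0,0,0,2,0,0,0,0,0,0,0,0,0])

```text
time_s: 12.4
ee_pos: [0.5669, 0.2177, 0.0603]
eef_rot: [3.141, 0.001, 2.727]
force: [-0.3, -0.3, 0.0]
grip_width: 0.031
grip_force: 10.0
```

Emit:
apply_moves(plan=[0,0,0,0,0,0,0,0,0,0,0,0,0,0,0,0,0,0,0,0,0,0,0,0], hand=0.4)

```text
time_s: 13.0
ee_pos: [0.5666, 0.2176, 0.0596]
eef_rot: [-3.142, 0.0, 2.727]
force: [1.1, 0.3, 0.1]
grip_width: 0.0654
grip_force: 0.0
```

Emit:
apply_moves(plan=[0,0,-20,0,0,0,-40,0,0,0,-35,0,0,0,0,0,0,0,0,0])

```text
time_s: 13.5
ee_pos: [0.5666, 0.2177, 0.1548]
eef_rot: [3.141, 0.001, 2.727]
force: [-0.5, -0.4, -0.8]
grip_width: 0.0657
grip_force: 0.0
```

```bash
python3 chk.py; python3 -c "
from h import *
go(.5454,.0111,.16)"
```

```text
plate ((566.0822143554688, 217.2345733642578), (110.24019622802734, 110.03553009033203), 82.18251037597656)
0.054 1393 ((566.3976440429688, 217.6511993408203), 24.02877426147461) [0.5632 0.2187 0.054 ]
0.064 1272 ((566.2979736328125, 217.17138671875), 16.150976181030273) [0.5659 0.2178 0.064 ]
t 13.55 ee [0.5662 0.2175 0.1537] rot [-3.1409e+00 -8.0000e-04  2.7267e+00] tool delta mm [ -64.2 -197.3   -6.2]
```

The pad is centred on the disc. The stud is next.

Emit:
apply_moves(plan=[-7.1,-21.9,-1,0,-7.1,-21.9,-1,0,-7.1,-21.9,-1,0,-7.1,-21.9,-1,0,-7.1,-21.9,-1,0,-7.1,-21.9,-1,0,-7.1,-21.9,0,0,-7.1,-21.9,0,0,-7.4,-22.1,0,0,0,0,0,0,0,0,0,0])

```text
time_s: 14.65
ee_pos: [0.5454, 0.0113, 0.1595]
eef_rot: [-3.141, -0.002, 2.726]
force: [1.3, 0.7, -0.3]
grip_width: 0.0657
grip_force: 0.0
```

```bash
python3 -c "
from h import *
c=camera('wrist'); P=pts(c); z=P[...,2]
near=np.hypot(P[...,0]-.5454,P[...,1]-.0111)<.04
q=P[near&(abs(z-.05)<.003)&(c['range_z']>0)]; print(len(q),q.mean(0),cv2.minEnclosingCircle((q[:,:2]*1e3).astype(np.float32)))
x,y=np.array(cv2.minEnclosingCircle((q[:,:2]*1e3).astype(np.float32))[0])/1e3
go(x,y,.021)"
```

```text
602 [0.54441533 0.01151737 0.04980478] ((544.7730102539062, 11.194765090942383), 11.869867324829102)
t 14.7 ee [0.5456 0.0117 0.1597] rot [-3.1413e+00 -1.3000e-03  2.7268e+00] tool delta mm [  0.3  -0.8 138.7]
```

Emit:
apply_moves(plan=[0.3,-0.5,40,0,0,0,40,0,0,0,33,0,0,0,18,0,0,0,8,0,0,0,0,0,0,0,0,0])

```text
time_s: 15.4
ee_pos: [0.5458, 0.0112, 0.0224]
eef_rot: [3.141, 0.001, 2.727]
force: [-0.2, -0.4, 0.2]
grip_width: 0.0659
grip_force: 0.0
```

Emit:
apply_moves(plan=[0,0,0,0,0,0,0,0,0,0,0,0,0,0,0,0,0,0,0,0,0,0,0,0,0,0,0,0,0,0,0,0], hand=-1, squeeze=20)

```text
time_s: 16.2
ee_pos: [0.5453, 0.0109, 0.0215]
eef_rot: [3.142, 0.0, 2.727]
force: [0.1, -0.1, -0.0]
grip_width: 0.0234
grip_force: 20.0
```

```bash
python3 -c "
from h import *
go(.5662,.2174,.121)"
```

```text
t 16.2 ee [0.5453 0.0109 0.0215] rot [3.1416 0.     2.7268] tool delta mm [ 64.1 197.4 -99.5]
```

Emit:
apply_moves(plan=[0,0,-20,0,0,0,-40,0,0,0,-40,0,0,0,-20,0,6.4,19.7,0,0,6.4,19.7,0,0,6.4,19.7,0,0,6.4,19.7,0,0,6.4,19.7,0,0,6.4,19.7,0,0,6.4,19.7,0,0,6.4,19.7,0,0,6.4,19.7,0,0,6.4,19.7,0,0,0,0,0,0,0,0,0,0])

```text
time_s: 17.8
ee_pos: [0.5659, 0.2168, 0.1412]
eef_rot: [-3.141, -0.0, 2.727]
force: [0.2, 0.3, -0.3]
grip_width: 0.0235
grip_force: 20.0
```

```bash
python3 -c "
from h import *
c=camera('wrist'); save(c,'w4.png'); P=pts(c); z=P[...,2]; o=monitor.get_obs()
near=np.hypot(P[...,0]-.566,P[...,1]-.217)<.03
q=P[near&(abs(z-o['ee_pos'][2]-.0285)<.004)&(c['range_z']>0)]; print(len(q),cv2.minEnclosingCircle((q[:,:2]*1e3).astype(np.float32)) if len(q) else 0)
go(.5662,.2174,.086)"
```

```text
2406 ((556.879638671875, 220.20672607421875), 23.90199089050293)
t 17.85 ee [0.566  0.2163 0.1413] rot [-3.1411e+00 -3.0000e-04  2.7267e+00] tool delta mm [ 0.2  1.1 55.3]
```

View pics/w4.png

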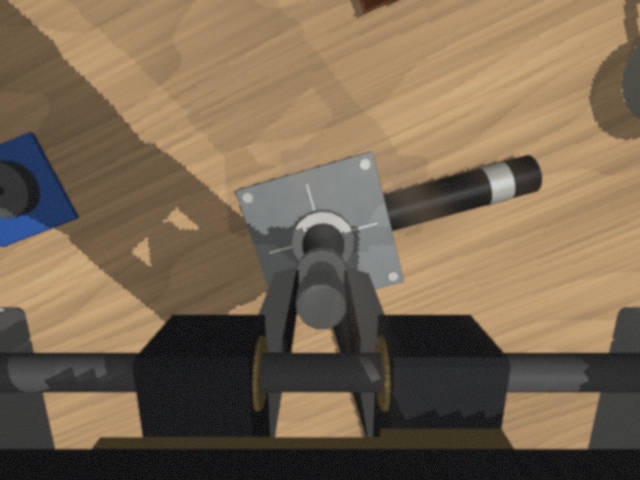

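The stud is held upright with its head at (321,300), above the centred pad and disc at (323,238). I'll lower it now.

Emit:
apply_moves(plan=[0.2,0.9,25,0,0,0,15,0,0,0,8,0,0,0,5,0,0,0,2,0,0,0,0,0,0,0,0,0,0,0,0,0])

```text
time_s: 18.65
ee_pos: [0.5665, 0.2179, 0.0871]
eef_rot: [3.141, 0.001, 2.727]
force: [-0.5, -0.0, -1.6]
grip_width: 0.0234
grip_force: 20.0
```

Emit:
apply_moves(plan=[0,0,0,0,0,0,0,0,0,0,0,0,0,0,0,0,0,0,0,0,0,0,0,0], hand=0.3)

```text
time_s: 19.25
ee_pos: [0.5663, 0.2178, 0.0865]
eef_rot: [3.142, 0.0, 2.727]
force: [0.1, 0.5, 0.3]
grip_width: 0.061
grip_force: 0.0
```

Emit:
apply_moves(plan=[0,0,-15,0,0,0,-30,0,0,0,-40,0,0,0,-25,0,0,0,0,0,0,0,0,0])

```text
time_s: 19.85
ee_pos: [0.5663, 0.2178, 0.1972]
eef_rot: [3.141, 0.001, 2.727]
force: [-0.1, 0.2, -0.6]
grip_width: 0.0614
grip_force: 0.0
```

```bash
python3 chk.py; python3 -c "
from h import *
c=camera('scene'); i=cv2.cvtColor(c['image'],cv2.COLOR_RGB2BGR)[200:360,280:480]; cv2.imwrite('pics/s2.png',cv2.resize(i,None,fx=3,fy=3))"
```

```text
plate ((566.1685180664062, 217.27484130859375), (110.19097900390625, 110.19227600097656), 82.15618896484375)
0.054 898 ((566.0428466796875, 217.76344299316406), 23.88333511352539) [0.5593 0.2203 0.0541]
0.064 103 ((566.274658203125, 217.8286590576172), 15.833015441894531) [0.5573 0.2195 0.0639]
0.114 732 ((565.6818237304688, 218.26800537109375), 11.845230102539062) [0.5653 0.2185 0.1137]
```

View pics/w3.png

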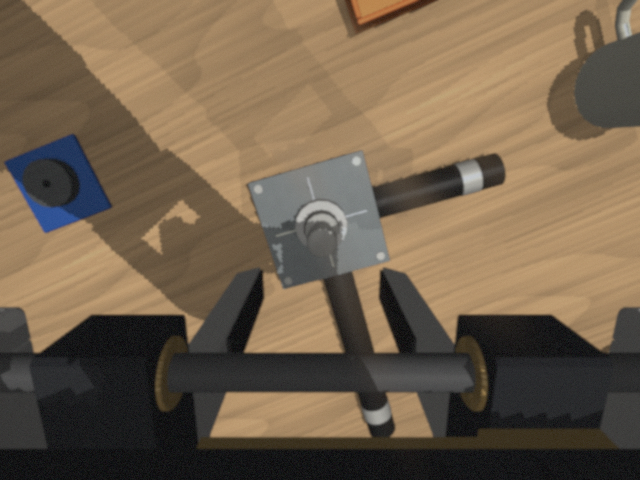

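The stack stands upright: the stud head is at (321,237) over the disc at (321,224). All three are centred to about 1 mm, and the gripper is clear.

```bash
python3 -c "
from station import ctrl
print(ctrl.hand_in())"
```

```text
the job is handed in; nothing more can be done
None
```

I laid the medium new disc on the foot plate, then the rubber disc and the upright stud on it, all centred to about 1 mm by the last wrist-camera check, and handed the job in about 20 s into the 67 s allowed; no verdict came back.

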